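# Shift the culture dish under the magnifier on a locking slide

### The job

Bring the culture dish under the magnifier: with a fingertip press the round lock button on the sliding carriage right down, keep it held down while you slide the carriage along its rails all the way to the end stop at the magnifier, then let the button come up so that the carriage is locked there. Do not let the button up on the way. Work by the carriage alone: do not touch or lift the dish, which must stay seated in its nest, and leave the jar, the flask and the spare dish where they stand.

Things in the scene. Friction and masses are not known exactly. Their poses are not given: they have to be found in the camera images.
- stage: Viewing stage fixed to the worktop: a flat aluminium bed 120 x 344 mm (its x by its y) with two steel rods along its y axis and a grey block 41 mm high at each end. Origin: centre of its underside, z up. The carriage slides along the stage's y axis, towards the stage's -y end, where the magnifier stands. The stage's place and yaw (up to about 25 degrees) vary.
- carriage (a joint): Sliding carriage, a light grey plate 110 x 174 mm, top 41 mm above the worktop. Value in m: 0 against the far end stop, 0.130 against the end stop at the magnifier (rigid); grows as it moves along the stage's -y. It starts at 0. Running friction 1 to 2 N. With the button up a sprung pin locks it at every 26 mm, both ends included, so a push cannot shift it; play up to 2 mm.
- release (a joint): The lock button on the carriage. Value in m: 0 up (locked), 0.006 right down (rigid stop). It takes about 3.5 N to start moving and 6 N to hold right down; the spring raises it again. The lock pin is clear from 0.0035 on. Let go between two lock points, the button stays at about 0.0035 until the next one. At the end stop it comes up fully only with the carriage within 2 mm of the stop.
- release_top (a point): Centre of the top of the lock button, a plain grey disc 30 mm across in a steel collar 42 mm across whose rim is 45 mm above the worktop. The top is 53 mm above the worktop when up, 47 mm when right down. Moves with button and carriage; its axes are the stage's. Only the thumb ledge stands beside it.
- ledge (a point): Thumb ledge, an upright lip of the carriage between button and nest, across the sliding direction; a finger on the button may push against it. This point: middle of its face towards the button, 24 mm from the button's centre towards the magnifier, at the height of the lip's top, 63 mm above the worktop. 56 mm wide (along x), 6 mm thick.
- slide_end (a point): Fixed point on the stage: where the centre of the button's top (button up) is when the carriage is against the end stop at the magnifier.
- nest (a point): Centre of the floor of the dish nest on the carriage, a black ring 106 mm across, 5 mm high, inner diameter 96 mm, 90 mm from the button's centre towards the magnifier. Moves with the carriage.
- lens (a point): Centre of the underside of the magnifier, a glass lens in a black ring 100 mm across and 10 mm thick whose underside is 70 mm above the worktop, fixed to the stage on a post 88 mm high that stands 80 mm to its +x side. The carriage at the end stop has the nest's centre below this point, and the button's centre 90 mm from it.
- dish: Closed petri dish, 90 mm across, 15 mm high, 18 g, lying loose in the nest on the carriage. Origin: centre of its underside. Not to be touched.
- spare_dish: Bystander: another petri dish, 90 mm across, 15 mm high, flat on the worktop beyond the stage's +y end. Origin: centre of its underside.
- jar: Bystander: white-capped round jar, 70 mm across, 120 mm high, standing behind the stage (+x). Origin: centre of its underside.
- small_flask: Bystander: clear conical flask, 67 mm across, 110 mm high, standing behind the stage (+x), its place sometimes changed with the jar's. Origin: centre of its underside.

How it is judged:
By the outcome, as a careful person would: the job done as asked, in the order asked, and still so for the second after the job is handed in, with the robot touching nothing.
It also fails if it takes over 32 s, if anything falls off the work surface, if the arm or the gripper's body presses on something with over 40 N, if the wrist force passes 120 N, or if a joint passes its speed limit or range.

### The arm

A 6-joint arm with a two-finger parallel gripper is mounted at the origin on a cart in front of the work surface, level with it; the furniture and walls round the work are solid. World frame = base frame: x ahead of the robot, y to its left, z up, the work surface at z = 0. Lengths are in m, angles in rad, forces in N, time in s.
With the tool pointing down it reaches from about 0.25 to 0.775 m from the base axis. Payload 4 kg.
Tool frame: the origin (TCP) lies at the very end of the fingers, on their centre line; the grasp point (between the pads) lies 19 mm behind it (robot.pinch_z is the distance from the TCP to the grasp point, in m); z points along the fingers, y is the line along which they close (so a half turn about z gives the same grasp; the last joint's range is limited). The gripper opens to 94 mm and grips with 3 to 60 N. Pads are 16 mm wide; open, the fingers measure 119 mm over their backs; the gripper's body (75 mm by 177 mm) begins 78 mm behind the grasp point.
Start: joints at [1.191, 0.087, 1.371, -0, 1.684, -0.103], TCP at [0.15, 0.529, 0.206] pointing down, gripper open.
Joint ranges: [-3.1, 3.1], [-0.76, 2.03], [0.27, 2.55], [-1.08, 4.22], [0.17, 2.65], [-2.57, 2.57]. Speed limits (rad/s): [2.79, 2.79, 3.14, 3.14, 3.14, 3.14].

### API

Orientations are given as [roll, pitch, yaw] about the fixed x, y, z axes, in that order (R = Rz(yaw) Ry(pitch) Rx(roll)).
In Python, from bench import robot gives the robot as it stands.
- The arm moves only by the tool arm_command, never from a script. Its argument "targets" is one flat list of numbers, 7 for each row, row after row: the turn, a rotation vector about the tool's x, y, z in degrees, then the shift along the tool's x, y, z in mm, then the closure, from -1 (fully open) to 1 (shut). In form: [ax, ay, az, x, y, z, hand, ax, ay, az, x, y, z, hand, ...]. A call has 1 to 20 rows; each row is the pose to reach, as a shift and turn from the pose commanded when the call began, along the tool's axes at that moment; what a row does not reach only later rows make up. A row lasts 1/10 s, in which the tool goes at most 50 mm and 8.59 degrees, less where a joint would pass 70% of its speed; a pose out of reach is approached as far as the arm can. A call with a gripper value outside its range is refused whole. The fingers move at their own pace and stop on an object; the grip force is fixed at half the most. Time passes only in rows, so rows that repeat a pose let the fingers close. It gives the time, the measured TCP pose, the force, the opening and the grip force at its end, in the units of the state.
- robot.get_obs(): the state, without advancing time (a new reading comes with each control period).
- robot.snapshot(name): name is "scene" or "top" or "wrist"; returns a dict with "color" (420x560x3 uint8, red, green, blue), "range_z" (420x560 float32, m along the optical axis (not along the pixel's ray), 0 where there is no reading), "fx", "fy", "cx", "cy" (pixels), "dist_coeffs" ([k1, k2, p1, p2, k3] as OpenCV has them; the pictures are not rectified), "T" (4x4, takes a point from camera to world coordinates); the wrist camera has in their place "T_tool_cam" (4x4, takes a point from camera to tool coordinates, whose origin is the TCP and whose axes are the flange's). Camera axes: x right, y down, z forward; pixel columns grow to the right and rows downward; lengths in m; the calibration is good to about 2 mm. A picture is of the moment at which its call begins: read the wrist's pose just before it.
- robot.close_job(): hands the job in; it is judged then, once.
The state is a dict: "time": time; "joint_positions": joint angles; "qvel": joint speeds; "joint_torque": joint torques, N m; "tool_pos": TCP position; "ee_rot": TCP orientation; "wrist_force": force on the tool from outside, world axes, zero at the start; "wrist_torque": the same for the moment, N m; "width": finger opening in m; "finger_force": force on a finger pad.
Only numpy, scipy, OpenCV 4.12 (cv2) and the standard library are available. Lean on these libraries where they do the work, as an engineer would, in place of code of your own. Each camera call takes 0.05 s, during which the arm holds its last target. There are 200 camera calls.

## Working session

There is one attempt and no reset: what is moved stays moved. The work goes in short steps, Python scripts to look and compute and a tool call to move; the robot and the scene stay as the last step left them, time stands still between calls to the robot, and variables do not carry over. Pictures are saved under pics/ and viewed, at most 10 in all, crops included, and the job is handed in when it is done.

Besides the shell and the picture viewer there is one more tool, called as name(argument=value, ...) on one line, values as JSON. arm_command: Moves the arm, as the interface text tells. Its arguments: {"type":"object","properties":{"targets":{"type":"array"}},"required":["targets"]}

```bash
mkdir -p pics
python3 - <<'E'
from bench import robot
import numpy as np,cv2
for n in("top","scene"):
    s=robot.snapshot(n); np.savez(n+".npz",**s); cv2.imwrite(f"pics/{n}.png",s["color"][:,:,::-1])
    print(n,s["T"].round(3).tolist(),s["fx"],s["dist_coeffs"])
o=robot.get_obs();print(o["tool_pos"],o["ee_rot"],o["time"],o["wrist_force"])
E
```

```text
top [[-0.01, -0.995, 0.096, 0.408], [-1.0, 0.011, 0.015, 0.15], [-0.015, -0.096, -0.995, 1.221], [0.0, 0.0, 0.0, 1.0]] 513.7039568359398 [-0.05232596  0.          0.          0.          0.        ]
scene [[0.743, -0.397, 0.538, 0.059], [-0.669, -0.432, 0.605, -0.322], [-0.008, -0.81, -0.586, 0.574], [0.0, 0.0, 0.0, 1.0]] 412.98651070409346 [0.02370843 0.         0.         0.         0.        ]
[0.15014917 0.52861691 0.20444214] [-3.13965804e+00 -1.83199642e-04  2.86474339e+00] 0.1 [ 0.31499411 -0.34097216  0.68065954]
```

View pics/top.png

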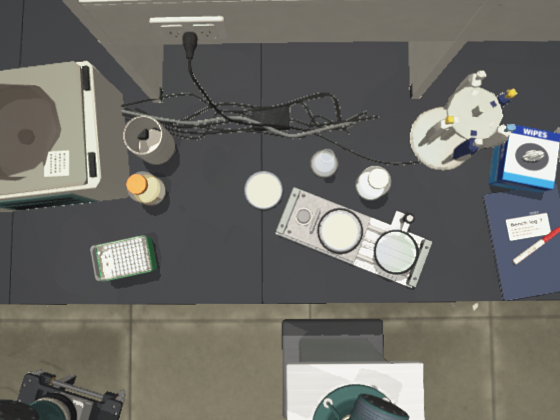

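View pics/scene.png

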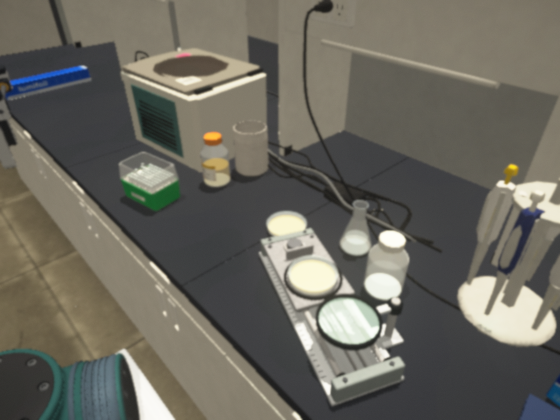

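```bash
cat > h.py <<'E'
import numpy as np,cv2
def K(s): return np.array([[s["fx"],0,s["cx"]],[0,s["fy"],s["cy"]],[0,0,1]],float)
def cloud(s,T):
    h,w=s["range_z"].shape
    uv=np.stack(np.meshgrid(np.arange(w),np.arange(h)),-1).reshape(-1,1,2).astype(float)
    n=cv2.undistortPoints(uv,K(s),s["dist_coeffs"])[:,0]
    z=s["range_z"].reshape(-1,1)
    return (np.c_[n*z,z]@T[:3,:3].T+T[:3,3]).reshape(h,w,3)
def onplane(s,T,uv,z):
    n=cv2.undistortPoints(np.array(uv,float).reshape(-1,1,2),K(s),s["dist_coeffs"])[:,0]
    d=np.c_[n,np.ones(len(n))]@T[:3,:3].T
    return T[:3,3]+d*((z-T[2,3])/d[:,2])[:,None]
E
python3 - <<'E'
from h import *
s=np.load("top.npz");c=cloud(s,s["T"])
np.set_printoptions(precision=4,suppress=True)
for n,p in dict(button=(304,216),dish=(341,230),lens=(396,252),jar=(373,178),flask=(323,162),post=(408,217),bench=(240,240),carr=(318,210)).items():
    print(n,c[p[1],p[0]],c[p[1]-2:p[1]+3,p[0]-2:p[0]+3,2].mean())
im=s["color"][170:300,265:445,::-1]
cv2.imwrite("pics/crop.png",cv2.resize(im,None,fx=4.4,fy=4.4,interpolation=cv2.INTER_CUBIC))
# stage outline: points 5..60mm high in the region
m=np.zeros(c.shape[:2],bool);m[180:295,268:440]=1
zz=c[...,2];m&=(zz>0.006)&(zz<0.06)
n,l,st,_=cv2.connectedComponentsWithStats(m.astype(np.uint8))
k=1+st[1:,4].argmax();P=c[l==k][:,:2]
print(st[k],cv2.minAreaRect((P*1000).astype(np.float32)))
E
```

```text
button [0.4896 0.115  0.0544] 0.051468605989827394
dish [0.4568 0.0316 0.055 ] 0.054153664355753285
lens [ 0.4058 -0.087   0.0776] 0.07697281198904149
jar [ 0.5664 -0.0342  0.1146] 0.11819382742586154
flask [0.6087 0.0715 0.0814] 0.08264545634014574
post [ 0.4823 -0.1132  0.0903] 0.085989035898161
bench [ 0.4379  0.2662 -0.0006] 0.047838039034305835
carr [0.5023 0.0834 0.0617] 0.04971199297352016
[ 276  187  128   88 4815] ((473.9111633300781, 27.936386108398438), (274.0817565917969, 156.50979614257812), 67.52745056152344)
```

View pics/crop.png

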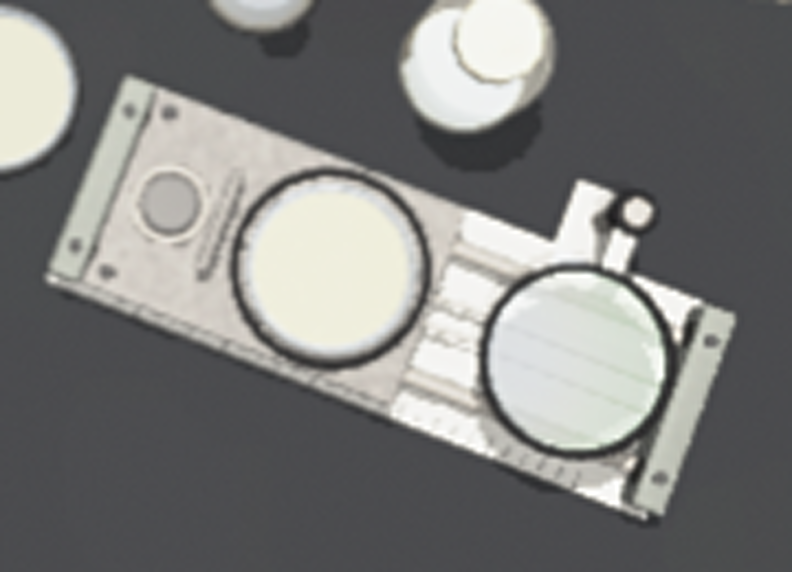

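Run:
```python
from h import *
np.set_printoptions(precision=4,suppress=True)
s=np.load("top.npz");T=s["T"]
f=lambda x,y,z: onplane(s,T,[((x+.5)/4.4-.5+265,(y+.5)/4.4-.5+170)],z)[0]
b=f(169,203,.053);n=f(331,268,.046);l=f(578,360,.080)
A=[f(*p,.041) for p in((130,111),(75,245),(711,341),(659,478))]
a=(A[0]+A[1])/2;e=(A[2]+A[3])/2
yw=lambda d:np.degrees(np.arctan2(d[0],-d[1]))
print(b,n,l,a,e,np.linalg.norm(e-a))
print("yaw",yw(n-b),yw(l-b),yw(e-a),yw(l-n),np.hypot(*(n-b)[:2]),np.hypot(*(l-b)[:2]))
mid=(a+e)/2;print(mid,np.dot(b[:2]-mid[:2],(e-a)[:2])/np.linalg.norm(e-a))
from bench import robot
o=robot.get_obs()
y=np.radians(yw(e-a));from scipy.spatial.transform import Rotation as R
R0=R.from_euler("xyz",o["ee_rot"])
d=np.array([np.sin(y),-np.cos(y),0])
for z in(.12,.056): print(R0.inv().apply(np.r_[b[:2]+d[:2]*.004,z]-o["tool_pos"])*1000)
print((R0.inv()*R.from_euler("xyz",[np.pi,0,y+np.pi])).as_rotvec(degrees=True))
```

```text
[0.4903 0.1172 0.053 ] [0.456  0.0333 0.046 ] [ 0.407  -0.0865  0.08  ] [0.5047 0.1514 0.041 ] [ 0.3808 -0.1496  0.041 ] 0.3254963227357627
yaw -22.2174671793502 -22.225137700623367 -22.366736486537874 -22.23050113176942 0.0905421865590832 0.2200312656118091
[0.4428 0.0009 0.041 ] -0.12557488747909568
[-439.1814 -306.637    84.9551]
[-439.1931 -306.5132  148.9549]
[-0.1113 -0.0042  6.5045]
```

arm_command(targets=[0, 0, 6.5, -439, -306.5, 30, 1, 0, 0, 6.5, -439, -306.5, 30, 1, 0, 0, 6.5, -439, -306.5, 30, 1, 0, 0, 6.5, -439, -306.5, 30, 1, 0, 0, 6.5, -439, -306.5, 30, 1, 0, 0, 6.5, -439, -306.5, 30, 1, 0, 0, 6.5, -439, -306.5, 30, 1, 0, 0, 6.5, -439, -306.5, 30, 1, 0, 0, 6.5, -439, -306.5, 30, 1, 0, 0, 6.5, -439, -306.5, 30, 1, 0, 0, 6.5, -439, -306.5, 30, 1, 0, 0, 6.5, -439, -306.5, 30, 1, 0, 0, 6.5, -439, -306.5, 60, 1, 0, 0, 6.5, -439, -306.5, 85, 1, 0, 0, 6.5, -439, -306.5, 85, 1, 0, 0, 6.5, -439, -306.5, 85, 1])

```text
time: 1.7
tool_pos: [0.4881, 0.115, 0.1204]
ee_rot: [-3.141, -0.001, 2.752]
wrist_force: [-0.3, -0.8, -0.2]
width: 0.0004
finger_force: 0.0
```

Run:
```python
from bench import robot
from h import *
from scipy.spatial.transform import Rotation as R
np.set_printoptions(precision=4,suppress=True)
o=robot.get_obs();print(o["time"],o["tool_pos"],np.degrees(o["ee_rot"]),o["wrist_force"],o["width"])
s=robot.snapshot("wrist");np.savez("w1.npz",**s,tp=o["tool_pos"],er=o["ee_rot"])
cv2.imwrite("pics/w1.png",s["color"][:,:,::-1])
```

```text
1.7 [0.4881 0.115  0.1204] [-179.9861   -0.0709  157.6933] [-0.3278 -0.8062 -0.2106] 0.00037851094089620246
```

View pics/w1.png

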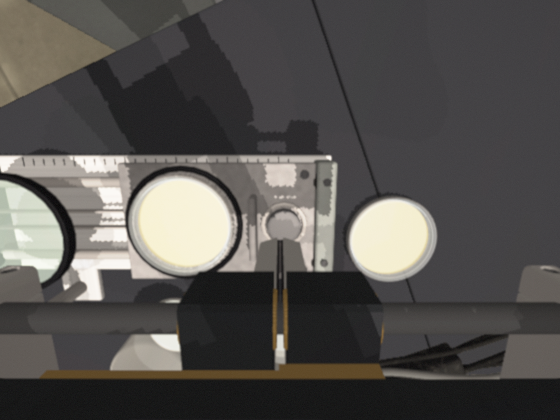

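Run:
```python
from h import *
from scipy.spatial.transform import Rotation as R
np.set_printoptions(precision=4,suppress=True)
s=np.load("w1.npz");W=np.eye(4);W[:3,:3]=R.from_euler("xyz",s["er"]).as_matrix();W[:3,3]=s["tp"];T=W@s["T_tool_cam"]
b=onplane(s,T,[(284,222)],.053)[0];n=onplane(s,T,[(184,220.5)],.046)[0]
print(b,n,np.hypot(*(n-b)[:2]),W[:3,:3].T@(b-s["tp"])*1000)
im=s["color"][190:250,230:340,::-1];cv2.imwrite("pics/w1c.png",cv2.resize(im,None,fx=6,fy=6,interpolation=cv2.INTER_CUBIC))
```

```text
[0.4877 0.12   0.053 ] [0.4545 0.0375 0.046 ] 0.08893674961438207 [ 2.1996  4.5201 67.4404]
```

View pics/w1c.png

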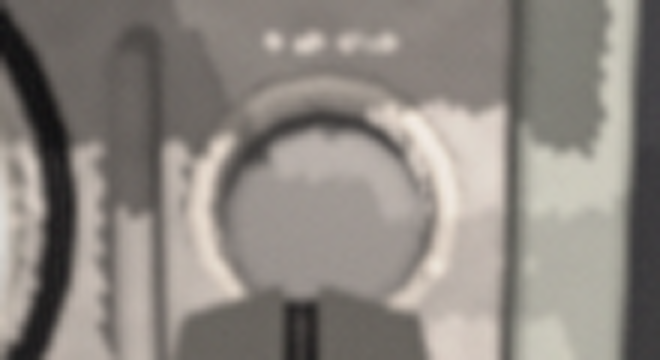

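arm_command(targets=[0, 0, 0, 0, 0, 30, 1, 0, 0, 0, 0, 0, 55, 1, 0, 0, 0, 0, 0, 62, 1, 0, 0, 0, 0, 0, 66, 1, 0, 0, 0, 0, 0, 68, 1, 0, 0, 0, 0, 0, 70, 1, 0, 0, 0, 0, 0, 71.5, 1, 0, 0, 0, 0, 0, 73, 1, 0, 0, 0, 0, 0, 74, 1, 0, 0, 0, 0, 0, 74, 1])

```text
time: 2.75
tool_pos: [0.49, 0.1145, 0.0476]
ee_rot: [3.14, 0.003, 2.751]
wrist_force: [0.6, 0.3, 5.3]
width: 0.0004
finger_force: 2.7
```

arm_command(targets=[0, 0, 0, 0, 0, 1, 1, 0, 0, 0, 0, 0, 2, 1, 0, 0, 0, 0, 0, 2, 1])

```text
time: 3.05
tool_pos: [0.4902, 0.1145, 0.0471]
ee_rot: [3.14, 0.003, 2.751]
wrist_force: [-2.6, 0.4, 11.9]
width: 0.0
finger_force: 5.9
```

arm_command(targets=[0, 0, 0, 0, -1, 0.7, 1, 0, 0, 0, 0, -4, 1, 1, 0, 0, 0, 0, -8, 1, 1, 0, 0, 0, 0, -12, 1, 1, 0, 0, 0, 0, -16, 1, 1, 0, 0, 0, 0, -20, 1, 1, 0, 0, 0, 0, -20, 1, 1])

```text
time: 3.75
tool_pos: [0.4829, 0.0963, 0.0471]
ee_rot: [3.138, 0.004, 2.751]
wrist_force: [-3.6, 1.0, 15.1]
width: 0.0003
finger_force: 7.7
```

Run:
```python
from bench import robot
from h import *
o=robot.get_obs();print(o["tool_pos"],o["wrist_force"])
s=robot.snapshot("wrist");np.savez("w2.npz",**s,tp=o["tool_pos"],er=o["ee_rot"])
im=s["color"][150:300,60:360,::-1];cv2.imwrite("pics/w2.png",cv2.resize(im,None,fx=2.6,fy=2.6,interpolation=cv2.INTER_CUBIC))
```

```text
[0.48289306 0.09632087 0.04707759] [-3.60905806  1.04012454 15.06629839]
```

View pics/w2.png

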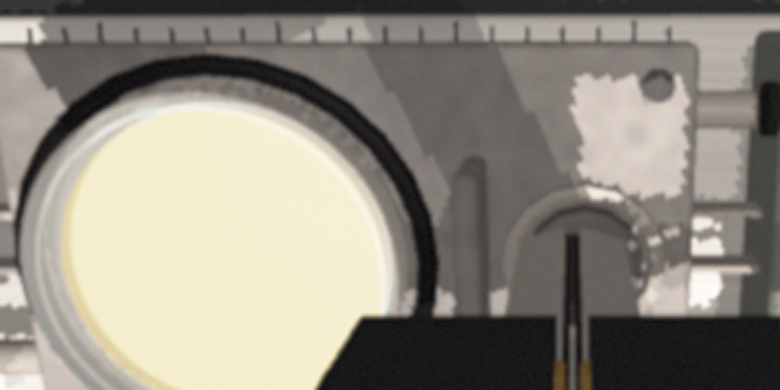

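arm_command(targets=[0, 0, 0, 0, -3, 0, 1, 0, 0, 0, 0, -8, 0, 1, 0, 0, 0, 0, -14, 0, 1, 0, 0, 0, 0, -20, 0, 1, 0, 0, 0, 0, -26, 0, 1, 0, 0, 0, 0, -32, 0, 1, 0, 0, 0, 0, -38, 0, 1, 0, 0, 0, 0, -44, 0, 1, 0, 0, 0, 0, -48, 0, 1, 0, 0, 0, 0, -50, 0, 1])

```text
time: 4.8
tool_pos: [0.464, 0.0502, 0.047]
ee_rot: [3.138, 0.004, 2.751]
wrist_force: [-3.4, 2.7, 15.1]
width: 0.0006
finger_force: 7.9
```

arm_command(targets=[0, 0, 0, 0, -3, 0, 1, 0, 0, 0, 0, -8, 0, 1, 0, 0, 0, 0, -14, 0, 1, 0, 0, 0, 0, -20, 0, 1, 0, 0, 0, 0, -26, 0, 1, 0, 0, 0, 0, -32, 0, 1, 0, 0, 0, 0, -38, 0, 1, 0, 0, 0, 0, -44, 0, 1, 0, 0, 0, 0, -48, 0, 1, 0, 0, 0, 0, -51, 0, 1, 0, 0, 0, 0, -54, 0, 1, 0, 0, 0, 0, -56, 0, 1])

```text
time: 6.0
tool_pos: [0.4427, -0.0019, 0.047]
ee_rot: [3.139, 0.004, 2.751]
wrist_force: [-4.7, 2.9, 16.4]
width: 0.0002
finger_force: 8.4
```

arm_command(targets=[0, 0, 0, 0, -1, 0, 1, 0, 0, 0, 0, -2, 0, 1, 0, 0, 0, 0, -3, 0, 1, 0, 0, 0, 0, -4, 0, 1, 0, 0, 0, 0, -5, 0, 1, 0, 0, 0, 0, -6, 0, 1, 0, 0, 0, 0, -6, 0, 1])

```text
time: 6.7
tool_pos: [0.4409, -0.0062, 0.047]
ee_rot: [3.136, 0.004, 2.751]
wrist_force: [-1.3, 5.1, 16.4]
width: 0.0006
finger_force: 8.0
```

arm_command(targets=[0, 0, 0, 0, -1, 0, 1, 0, 0, 0, 0, -2, 0, 1, 0, 0, 0, 0, -3, 0, 1, 0, 0, 0, 0, -3, 0, 1])

```text
time: 7.1
tool_pos: [0.4407, -0.0078, 0.047]
ee_rot: [3.133, 0.005, 2.752]
wrist_force: [-0.3, 8.3, 14.5]
width: 0.0001
finger_force: 7.1
```

Run:
```python
from bench import robot
from h import *
o=robot.get_obs();print(o["tool_pos"],o["wrist_force"])
s=robot.snapshot("wrist")
im=s["color"][150:300,60:360,::-1];cv2.imwrite("pics/w3.png",cv2.resize(im,None,fx=2.6,fy=2.6,interpolation=cv2.INTER_CUBIC))
```

```text
[ 0.44067215 -0.00783959  0.04701789] [-0.33378697  8.30770696 14.54087441]
```

View pics/w3.png

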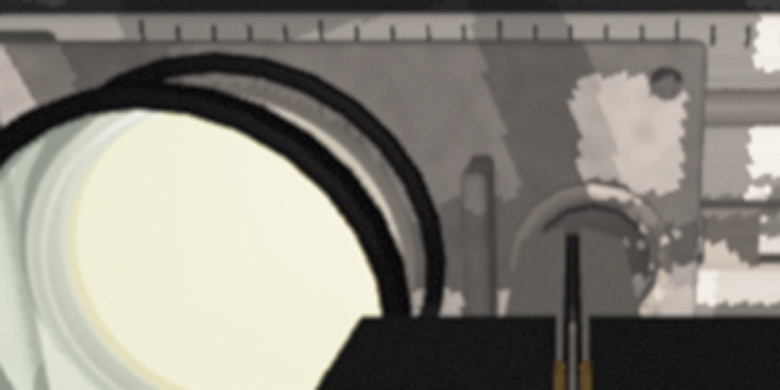

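arm_command(targets=[0, 0, 0, 0, 0, -2, 1, 0, 0, 0, 0, 0, -4, 1, 0, 0, 0, 0, 0, -6, 1, 0, 0, 0, 0, 0, -8, 1, 0, 0, 0, 0, 1, -10, 1, 0, 0, 0, 0, 3, -15, 1, 0, 0, 0, 0, 5, -30, 1, 0, 0, 0, 0, 5, -60, 1, 0, 0, 0, 0, 5, -80, 1, 0, 0, 0, 0, 5, -80, 1, 0, 0, 0, 0, 5, -80, 1])

```text
time: 8.25
tool_pos: [0.4385, -0.006, 0.1224]
ee_rot: [-3.141, -0.002, 2.751]
wrist_force: [-0.4, -0.5, 0.1]
width: 0.0004
finger_force: 0.0
```

Run:
```python
from bench import robot
from h import *
from scipy.spatial.transform import Rotation as R
np.set_printoptions(precision=4,suppress=True)
o=robot.get_obs();print(o["tool_pos"],o["wrist_force"])
s=robot.snapshot("wrist");W=np.eye(4);W[:3,:3]=R.from_euler("xyz",o["ee_rot"]).as_matrix();W[:3,3]=o["tool_pos"]
c=cloud(s,W@s["T_tool_cam"])
print("button",np.median(c[208:222,278:290,2]),"carriage",np.median(c[178:190,270:300,2]))
im=s["color"][120:300,60:360,::-1];cv2.imwrite("pics/w4.png",cv2.resize(im,None,fx=2.6,fy=2.6,interpolation=cv2.INTER_CUBIC))
```

```text
[ 0.4385 -0.006   0.1224] [-0.4144 -0.4703  0.0706]
button 0.05205316774300006 carriage 0.040438370084669245
```

View pics/w4.png

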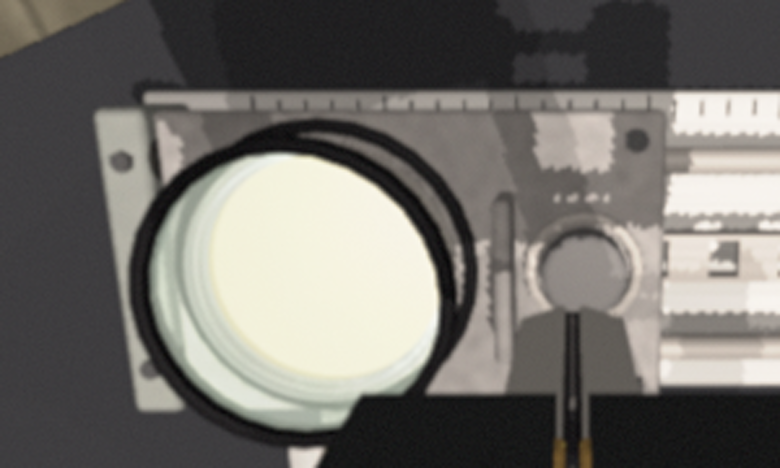

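The picture shows the carriage against the magnifier's end block. The button, at crop pixel (585,270), stands 11.6 mm above the plate, so it is fully up, and the dish is seated.

```bash
python3 -c "
from bench import robot
print(robot.close_job())"
```

```text
the job is handed in; nothing more can be done
None
```

The carriage is against the magnifier's end stop and locked there with the button fully up, the dish is seated in its nest under the lens, and the job is handed in at about 8.3 s of the 32 s allowed.

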